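# Turn the chart board round and hold a spring clip open over its edge

### The job

The chart board with the yellow tab has been put in the rack the wrong way round: lift it out, turn it end for end, and seat it fully back down in its own slot so that its tab is at the same end as the other boards' tabs, then let go of it. Then squeeze the handles of the red-handled spring clip to take it off the rim of the white box, and hold it wide open, upright and square over the free part of that board's top edge, with the edge well inside the mouth, one jaw on each side and nothing of the clip touching the board, so that I can slip a sheet in. Finish while holding it there like that, and leave the other boards, the other clips and the things on the counter where they are.

Things in the scene. Friction and masses are not known exactly. Their poses are not given: they have to be found in the camera images.
- rack: blue plastic chart rack, 174 (x) x 150 (y) x 48 mm high, fixed; origin at the centre of its underside. Three slots along its x axis at y = -50, 0, +50 mm, each 162 mm long between end walls, 6 mm wide, floor 8 mm above the counter, flaring from 38 mm up to about 15 mm wide at 46 mm. All tabs belong at its -x end (towards the robot, give or take 20 degrees).
- board: the yellow-tabbed chart board: rigid, blue, 150 (x) x 4 (y) x 100 mm high, loose, about 90 g, in one of the three slots (varies), tab at the rack's +x end (wrong); origin at the middle of its bottom edge, z up. Its own -x end carries the tab: yellow block, x from -65 to -25 mm, 10 mm thick (y), rising 24 mm above the top edge. In the slot it may lean 0.07 rad.
- board_tab (a point): middle of the part of the yellow tab that stands above the board, 112 mm above the board's bottom edge and 45 mm from the board's middle; axes as board. A good place to grip, across the 10 mm thickness.
- board_edge (a point): on the board's top edge, middle of the free part that the tab leaves (the free part reaches 50 mm either way along x); 100 mm above the board's bottom edge, 25 mm from the board's middle on the side away from the tab; axes as board (y across the 4 mm thickness).
- board_a: chart board of the same make with a green tab, standing correctly in another slot (tab at the rack's -x end); leave it alone.
- board_b: chart board of the same make with a grey tab, standing correctly in another slot; leave it alone.
- box: white open stationery box 230 (x) x 130 (y) x 80 mm high, walls 4 mm, fixed to the counter; origin at the centre of its underside. The spring clips are parked biting the rim of its -y wall.
- clip: the red-handled hinged spring clip, about 60 g, parked biting the box rim, jaws down, handles up; origin on the middle of its pivot pin, 18 mm above the rim (98 mm above the counter); x along the pin and the rim, y across the jaws, z up. Jaws 44 mm wide (x), their lips 27 to 33 mm below the pin.
- clip_handles (a point): between the clip's handles, 27 mm above the pin, where to squeeze across y. The two red handles, 26 mm wide (x), form a V from the pin to 40 mm above it, 48 mm across (y) at the top when parked. Squeezed fully they stand parallel, 18 mm across, 5 to 45 mm above the pin, against a stop; about 10 N on each keeps them there. While squeezed the clip sinks about 7 mm between the fingers.
- clip_mouth (a point): middle of the clip's mouth, between the two lips, 30 mm below the pin; axes as clip. About 25 mm of depth is free between here and the pin.
- clip_jaw (a joint): angle by which each jaw of the red clip is open (rad): 0 biting the 4 mm box wall, 0.35 fully open (both jaws move alike). The gap between the lips is 4 mm at 0, about 19 mm at 0.25, about 24 mm at 0.35.
- clip_b: spring clip of the same make with black handles, parked on the same rim; centres are at least 60 mm apart, order varies; leave it alone.
- clip_c: spring clip of the same make with blue handles, parked on the same rim; leave it alone.
- stapler: black and blue stapler, 135 x 34 x 44 mm, loose, between rack and box; origin at the centre of its underside.
- sanitiser: hand sanitiser pump bottle, 60 mm diameter, 153 mm high, loose, beyond the work; origin at the centre of its underside.
- pen_pot: blue pen pot with pens, 80 mm diameter, about 135 mm high, loose, beyond the work; origin at the centre of its underside.

How it is judged:
On the way, in this order (a step that is already met when the one before it is completed fails the run):
1. the yellow-tabbed board is seated again in its own slot, turned end for end, and let go of (x of board_tab in the frame of rack below -0.03 m and distance of board from where it was at the start of the episode below 0.012 m and height (world z) of board below 0.012 m and angle between board's own z axis and vertical below 0.1 rad and contact force between board and the fingers below 0.1 N), for 0.2 s.
2. the red clip is squeezed open in the fingers and lifted clear of the box rim (value of joint clip_jaw above 0.2 rad and height (world z) of clip_mouth above 0.09 m and contact force between clip and the fingers above 2 N and contact force between clip and box below 0.1 N), for 0.2 s.
At the end, for the whole second after the job is handed in: Board back in its slot (12 mm), down (4 mm), upright, tab at the rack's -x end, untouched. Red clip held still, open over 0.25 rad, upright (0.25 rad), square (0.2 rad), mouth middle 4-26 mm below the edge, within 7 mm of mid plane, 27 mm of the free edge's middle, touching neither board nor rack (all of step 1 and value of joint clip_jaw above 0.25 rad and contact force between clip and the fingers above 2 N and contact force between clip and board below 0.1 N and contact force between clip and rack below 0.1 N and z of clip_mouth in the frame of board_edge between -0.026 and -0.004 m and y of clip_mouth in the frame of board_edge between -0.007 and 0.007 m and x of clip_mouth in the frame of board_edge between -0.027 and 0.03 m and angle between the x axis of clip and the x axis of board, either way round below 0.2 rad and angle between clip's own z axis and vertical below 0.25 rad and linear speed of clip below 0.02 m/s); the arm keeps its last pose, push and grip.
It fails at once if another chart board is pulled out, shifted more than 20 mm or tipped (distance of any of board_a, board_b from where it was at the start of the episode above 0.02 m or angle between any of board_a, board_b's own z axis and vertical above 0.3 rad).
It fails at once if another clip is moved more than 20 mm (distance of any of clip_b, clip_c from where it was at the start of the episode above 0.02 m).
It fails at once if the stapler, sanitiser or pen pot is moved more than 30 mm (distance of any of stapler, sanitiser, pen_pot from where it was at the start of the episode above 0.03 m).
It also fails if it takes over 64 s, if anything falls off the work surface, if the arm or the gripper's body presses on something with over 40 N, if the wrist force passes 120 N, or if a joint passes its speed limit or range.

### The arm

A 6-joint arm with a two-finger parallel gripper is mounted at the origin on the work surface. World frame = base frame: x ahead of the robot, y to its left, z up, the work surface at z = 0. Lengths are in m, angles in rad, forces in N, time in s.
With the tool pointing down it reaches from about 0.275 to 0.75 m from the base axis. Payload 10.2 kg.
Tool frame: the origin (TCP) lies between the finger pads; the fingertips stand bot.nose_length ahead of it and the grasp point (between the pads) lies 5 mm behind it (bot.nose_length is the distance from the TCP to the fingertips, in m); z points along the fingers, y is the line along which they close (so a half turn about z gives the same grasp; the last joint's range is limited). The gripper opens to 88 mm and grips with 3 to 60 N. Pads are 18 mm wide; open, the fingers measure 123 mm over their backs; the gripper's body (75 mm by 187 mm) begins 45 mm behind the grasp point.
Start: joints at [1.043, 0.313, 1.498, -0, 1.331, -0.223], TCP at [0.158, 0.501, 0.253] pointing down, gripper open.
Joint ranges: [-2.94, 2.94], [-0.97, 2.17], [0.19, 2.56], [-1.23, 4.37], [0.02, 3.11], [-2.88, 2.88]. Speed limits (rad/s): [2.39, 2.39, 3.01, 3.14, 3.14, 3.14].

### API

Orientations are given as a unit quaternion [x, y, z, w].
In Python, from station import bot gives the robot as it stands.
- The arm moves only by the tool step_arm, never from a script. Its argument "commands" is a list that holds one entry, the list of rows, each a list of 5 numbers: the shift along the tool's x, y, z each as a share of 0.3 m, from -1 to 1, then the turn about the tool's z as a share of 30 degrees, from -1 to 1, then the opening, from -1 (shut) to 1 (fully open), so that 0 is half open. In form: [[[x, y, z, turn, gripper], ...]]. A call has 1 to 10 rows; each row is the pose to reach, as a shift and turn from the pose commanded when the call began, along the tool's axes at that moment; what a row does not reach only later rows make up. A row lasts 1/8 s, in which the tool goes at most 62.5 mm and 10.7 degrees, less where a joint would pass 70% of its speed; a pose out of reach is approached as far as the arm can. A call with a number of a shift or a turn outside -1 to 1 is refused whole. A call with a gripper value outside its range is refused whole. The fingers move at their own pace and stop on an object; "grip_force" is the grip in N (left out, the last holds). Time passes only in rows, so rows that repeat a pose let the fingers close. It gives the time, the measured TCP pose, the force, the opening and the grip force at its end, in the units of the state.
- bot.get_state(): the state, without advancing time (a new reading comes with each control period).
- bot.capture(name): name is "scene" or "top" or "wrist"; returns the picture (384x512x3 uint8, red, green, blue); there is no depth.
- bot.camera_params(name): a dict with "camera_matrix" (3x3 intrinsics, pixels), "R" (3x3) and "t" (3): a world point X has camera coordinates R X + t; the wrist camera has in their place "mount" (4x4, takes a point from camera to tool coordinates, whose origin is the TCP and whose axes are the flange's). Camera axes: x right, y down, z forward; pixel columns grow to the right and rows downward; lengths in m; the calibration is good to about 2 mm. A picture is of the moment at which its call begins: read the wrist's pose just before it. camera_params takes no time and is no camera call.
- bot.finish_job(): hands the job in; it is judged then, once.
The state is a dict: "clock": time; "joint_positions": joint angles; "dq": joint speeds; "tau": joint torques, N m; "tool_pos": TCP position; "eef_rot": TCP orientation; "ft_force": force on the tool from outside, world axes, zero at the start; "ft_torque": the same for the moment, N m; "gripper_width": finger opening in m; "gripper_force": force on a finger pad.
Only numpy, scipy, OpenCV 4.12 (cv2) and the standard library are available. Lean on these libraries where they do the work, as an engineer would, in place of code of your own. Each camera call takes 0.05 s, during which the arm holds its last target. There are 200 camera calls.

## Working session

There is one attempt and no reset: what is moved stays moved. The work goes in short steps, Python scripts to look and compute and a tool call to move; the robot and the scene stay as the last step left them, time stands still between calls to the robot, and variables do not carry over. Pictures are saved under pics/ and viewed, at most 13 in all, crops included, and the job is handed in when it is done.

Besides the shell and the picture viewer there is one more tool, called by a JSON object that holds its "method" and its "body". step_arm: Moves the arm, as the interface text tells. Shift numbers are shares of 0.3 m and turn numbers shares of 30 degrees, none past 1 either way. Its arguments: {"type":"object","properties":{"commands":{"type":"array"},"grip_force":{"type":"number"}},"required":["commands"]}

```bash
ls; mkdir -p pics; python3 - <<'E'
from station import bot
import cv2,numpy as np
s=bot.get_state();print(s, bot.nose_length)
for n in("scene","top"):
    im=bot.capture(n);cv2.imwrite(f"pics/{n}0.png",im[:,:,::-1]);np.save(f"pics/{n}0.npy",im)
    p=bot.camera_params(n);print(n,p)
print(bot.camera_params("wrist"))
a=cv2.imread("pics/top0.png");cv2.imwrite("pics/top0b.png",cv2.resize(a,(800,600),interpolation=cv2.INTER_CUBIC))
E
```

```text
pics
{'clock': 0.0, 'joint_positions': array([ 1.04261256e+00,  3.13432764e-01,  1.49842898e+00, -5.02379264e-06,
        1.33100901e+00, -2.23398786e-01]), 'dq': array([-2.95755169e-04, -8.69993805e-04, -9.92091405e-04, -3.98627156e-05,
        2.09709017e-03, -4.95574840e-04]), 'tau': array([ 5.26010481e-04, -4.02230215e+01, -2.52260631e+01,  6.94211922e-02,
        3.54088575e-02, -7.53240806e-05]), 'tool_pos': array([0.15743938, 0.50059584, 0.25217293]), 'eef_rot': array([ 1.51802704e-01,  9.88410608e-01, -5.95349809e-04, -2.32267091e-04]), 'ft_force': array([-0.24549035,  0.59894038, -0.70196215]), 'ft_torque': array([ 0.01157021, -0.01273328, -0.03454396]), 'gripper_force': 0.0, 'gripper_width': 0.08819961966841298} 0.014
scene {'camera_matrix': array([[374.10025468,   0.        , 260.01067438],
       [  0.        , 374.10025468, 194.43520978],
       [  0.        ,   0.        ,   1.        ]]), 'R': array([[ 0.46525653,  0.88514554, -0.00733053],
       [ 0.76302812, -0.40523862, -0.5035571 ],
       [-0.44869193,  0.22868983, -0.86393085]]), 't': array([-0.2603191 , -0.4271
[... 225 characters left out ...]
0.99891569, -0.00436652],
       [-0.97749333,  0.04625626, -0.20583284],
       [ 0.20581163, -0.00527221, -0.97857743]]), 't': array([-0.0046539 ,  0.6405449 ,  1.11358649])}
{'camera_matrix': array([[279.23556202,   0.        , 254.77824165],
       [  0.        , 279.23556202, 189.85134905],
       [  0.        ,   0.        ,   1.        ]]), 'mount': array([[ 5.40842652e-05, -9.47534832e-01, -3.19652529e-01,
         8.51429420e-02],
       [ 9.99999059e-01,  4.89397843e-04, -1.28150805e-03,
         2.32447454e-04],
       [ 1.37071077e-03, -3.19652159e-01,  9.47533967e-01,
        -1.32116985e-01],
       [ 0.00000000e+00,  0.00000000e+00,  0.00000000e+00,
         1.00000000e+00]])}
```

View pics/top0b.png

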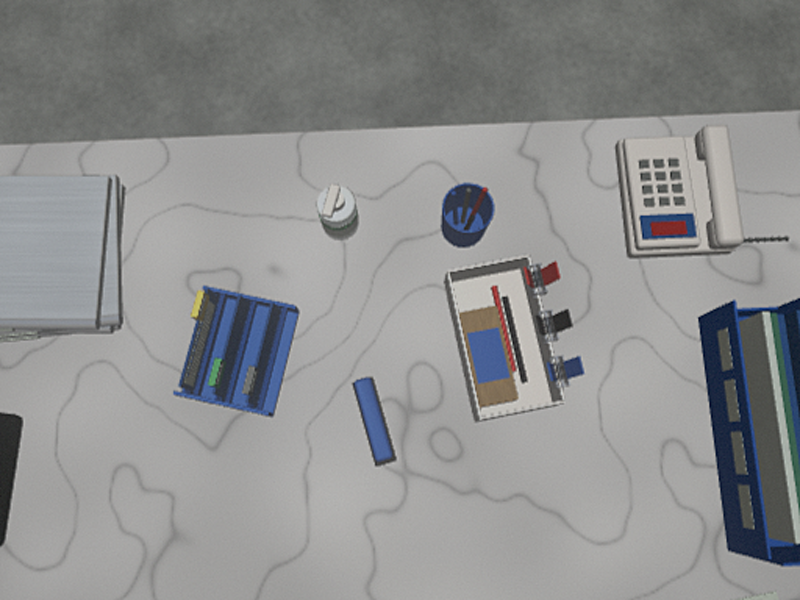

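View pics/scene0.png

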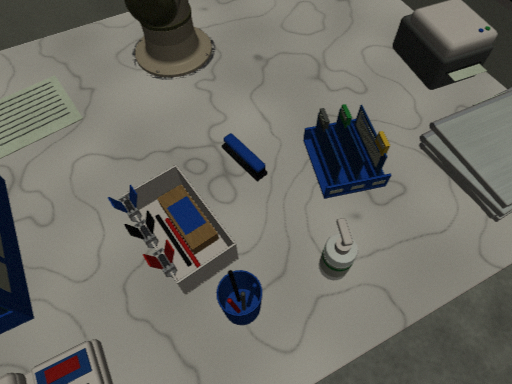

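Top view (800 px wide): yellow tab (197,305), green (216,373), grey (251,380), rack corners about (205,288), (298,307), (272,415), (176,393); red clip (545,272) at the far end of the box rim, black (552,322), blue (567,370). The yellow board is in the +y slot.

```bash
cat > h.py <<'E'
import numpy as np,cv2
from scipy.spatial.transform import Rotation as Ro
from station import bot
def cam(n,s=None):
    p=bot.camera_params(n)
    if n=="wrist":
        R=Ro.from_quat(s["eef_rot"]).as_matrix();M=p["mount"]
        Rc=R@M[:3,:3];c=R@M[:3,3]+s["tool_pos"]
    else: Rc=p["R"].T;c=-Rc@p["t"]
    return p["camera_matrix"],Rc,c
def ray(cm,u,v):
    K,Rc,c=cm;d=Rc@np.linalg.inv(K)@[u,v,1.];return c,d/np.linalg.norm(d)
def pl(cm,u,v,z):
    c,d=ray(cm,u,v);return c+d*(z-c[2])/d[2]
def tri(r):
    A=sum(np.eye(3)-np.outer(d,d) for c,d in r);b=sum((np.eye(3)-np.outer(d,d))@c for c,d in r)
    x=np.linalg.solve(A,b);return x,[np.linalg.norm(np.cross(x-c,d)) for c,d in r]
def proj(cm,X):
    K,Rc,c=cm;q=K@(Rc.T@(np.asarray(X)-c));return q[:2]/q[2]
def mask(im,lo,hi):
    m=cv2.inRange(cv2.cvtColor(im,cv2.COLOR_RGB2HSV),np.array(lo),np.array(hi));return m
def blobs(m,k=12):
    n,l,st,c=cv2.connectedComponentsWithStats(m);
    return [(st[i,4],c[i].round(1),st[i,:4]) for i in range(1,n) if st[i,4]>=k]
E
python3 - <<'E'
from h import *
T=cam("top");S=cam("scene");t=np.load("pics/top0.npy");s=np.load("pics/scene0.npy")
for nm,lo,hi in(("yel",(20,120,120),(34,255,255)),("red",(0,120,80),(8,255,255)),("red2",(172,120,80),(180,255,255)),("green",(45,100,60),(80,255,255))):
    for n,im in(("t",t),("s",s)): print(nm,n,blobs(mask(im,lo,hi)))
np.set_printoptions(precision=4,suppress=True)
print("rack",[pl(T,u/1.5625,v/1.5625,.047) for u,v in((205,288),(298,307),(272,415),(176,393))])
print("box",[pl(T,u/1.5625,v/1.5625,.08) for u,v in((447,271),(530,258),(563,403),(477,419))])
print("stapler",[pl(T,u/1.5625,v/1.5625,.044) for u,v in((362,379),(385,462))])
a=cv2.resize(cv2.cvtColor(t[170:280,100:240],cv2.COLOR_RGB2BGR),None,fx=4,fy=4,interpolation=cv2.INTER_CUBIC)
cv2.imwrite("pics/rack0.png",a)
E
```

```text
yel t [(np.int32(55), array([125.7, 194. ]), array([122, 186,   9,  18], dtype=int32))]
yel s [(np.int32(64), array([384.2, 138.3]), array([380, 131,  10,  15], dtype=int32))]
red t [(np.int32(157), array([427.4, 145.5]), array([417, 142,  22,   8], dtype=int32)), (np.int32(95), array([351.7, 174.8]), array([347, 168,  11,  14], dtype=int32)), (np.int32(23), array([336.9, 175.8]), array([335, 171,   5,  11], dtype=int32)), (np.int32(119), array([321.5, 207.3]), array([315, 183,  15,  54], dtype=int32))]
red s [(np.int32(256), array([182.2, 242.2]), array([165, 218,  35,  50], dtype=int32)), (np.int32(21), array([169.7, 244.9]), array([166, 240,   8,  11], dtype=int32)), (np.int32(25), array([146.4, 259.8]), array([143, 254,   8,  13], dtype=int32)), (np.int32(423), array([ 61.5, 369.2]), array([ 45, 356,  35,  27], dtype=int32))]
red2 t []
red2 s []
green t [(np.int32(174), array([502.4, 260.5]), array([493, 201,  19, 124], dtype=int32)), (np.int32(66), array([136.9, 237.5]), array([133, 229,   9,  17], dtype=int32))]
green s [(np.int32(59), array([346.5, 111.2]), array([342, 105,  10,  13], dtype=int32))]
rack [array([0.6722, 0.2598, 0.047 ]), array([0.6351, 0.1152, 0.047 ]), array([0.4708, 0.1579, 0.047 ]), array([0.5107, 0.3032, 0.047 ])]
box [array([ 0.6736, -0.1168,  0.08  ]), array([ 0.688 , -0.2447,  0.08  ]), array([ 0.4663, -0.2749,  0.08  ]), array([ 0.449 , -0.1472,  0.08  ])]
stapler [array([0.519 , 0.0203, 0.044 ]), array([ 0.3936, -0.0094,  0.044 ])]
```

View pics/rack0.png

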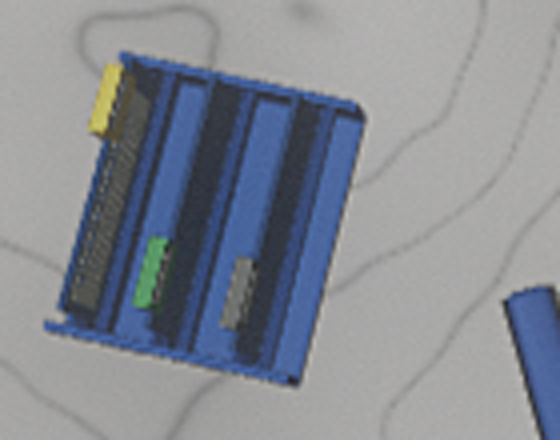

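{"method": "step_arm", "body": {"commands": [[[-0.22,-0.04,0,-0.09,-0.3],[-0.42,-0.08,0,-0.09,-0.3],[-0.62,-0.12,0,-0.09,-0.3],[-0.8,-0.17,0,-0.09,-0.3],[-0.9,-0.17,0,-0.09,-0.3],[-0.9,-0.17,0,-0.09,-0.3]]]}}

```text
clock: 0.85
tool_pos: [0.4011, 0.3702, 0.2521]
eef_rot: [0.13, 0.992, -0.0, -0.0]
ft_force: [-1.3, 0.3, 0.5]
gripper_width: 0.0316
gripper_force: 0.0
```

{"method": "step_arm", "body": {"commands": [[[-0.2,-0.06,0,0,-0.3],[-0.4,-0.12,0,0,-0.3],[-0.6,-0.17,0,0,-0.3],[-0.78,-0.17,0,0,-0.3],[-0.78,-0.17,0,0,-0.3],[-0.78,-0.17,0,0,-0.3]]]}}

```text
clock: 1.6
tool_pos: [0.6119, 0.2634, 0.2525]
eef_rot: [0.128, 0.992, -0.0, -0.001]
ft_force: [-0.3, 0.5, -0.4]
gripper_width: 0.0311
gripper_force: 0.0
```

```bash
python3 - <<'E'
from h import *
np.set_printoptions(precision=4,suppress=True)
T=cam("top");S=cam("scene")
print(tri([ray(T,125.7,194),ray(S,384.2,138.3)]), pl(T,125.7,194,.132))
s=bot.get_state();im=bot.capture("wrist");np.save("pics/w1.npy",im);cv2.imwrite("pics/w1.png",im[:,:,::-1])
W=cam("wrist",s);print(s["clock"],s["tool_pos"],s["eef_rot"],s["gripper_width"])
m=mask(im,(20,100,80),(34,255,255));print(blobs(m))
c=max(cv2.findContours(m,0,2)[0],key=cv2.contourArea);q=cv2.boxPoints(cv2.minAreaRect(c));print(q);print([pl(W,u,v,.132) for u,v in q])
cv2.imwrite("pics/w1b.png",cv2.resize(im[:,:,::-1],(800,600)))
E
```

```text
(array([0.6307, 0.2518, 0.1345]), [np.float64(0.001345401808161113), np.float64(0.0013454018081609051)]) [0.6305 0.2512 0.132 ]
1.6 [0.6119 0.2634 0.2525] [ 0.1278  0.9918 -0.     -0.0005] 0.031050030966235615
[(np.int32(390), array([247.5, 206.8]), array([243, 187,  10,  40], dtype=int32)), (np.int32(192), array([174.1, 317.2]), array([171, 294,   8,  44], dtype=int32)), (np.int32(157), array([335.8, 318.9]), array([332, 295,   8,  43], dtype=int32))]
[[243. 187.]
 [252. 187.]
 [252. 226.]
 [243. 226.]]
[array([0.6063, 0.2532, 0.132 ]), array([0.6084, 0.2615, 0.132 ]), array([0.648, 0.251, 0.132]), array([0.6457, 0.2423, 0.132 ])]
```

View pics/w1b.png

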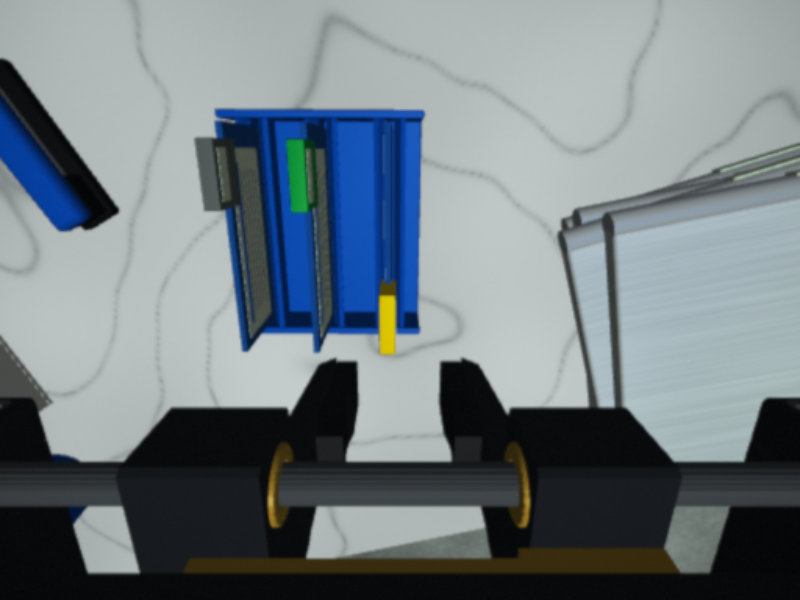

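```bash
python3 - <<'E'
from h import *
np.set_printoptions(precision=4,suppress=True)
s=bot.get_state();W=cam("wrist",s);im=np.load("pics/w1.npy")
k=.64
P=[pl(W,u*k,v*k,z) for u,v,z in((217,110,.047),(424,113,.047),(419,331,.047),(388,125,.038),(390,285,.038))];print(P)
m=mask(im,(100,150,60),(125,255,255));m[:, :137]=0;m[:,275:]=0;m[215:]=0
rows=[(v,np.where(m[v])[0].max()) for v in range(80,205,8)];print(rows)
v,u=np.array(rows).T;pp=np.array([pl(W,a+.5,b,.047) for a,b in zip(u,v)]);
f=np.polyfit(pp[:,0],pp[:,1],1);print("yaw",np.degrees(np.arctan(f[0])))
t=Ro.from_quat(s["eef_rot"]).as_matrix();print("tool x yaw",np.degrees(np.arctan2(-t[1,0],-t[0,0])))
E
```

```text
[array([0.4706, 0.1664, 0.047 ]), array([0.51  , 0.3092, 0.047 ]), array([0.6735, 0.2654, 0.047 ]), array([0.5107, 0.2821, 0.038 ]), array([0.6309, 0.2514, 0.038 ])]
[(80, np.int64(268)), (88, np.int64(268)), (96, np.int64(268)), (104, np.int64(268)), (112, np.int64(268)), (120, np.int64(268)), (128, np.int64(267)), (136, np.int64(267)), (144, np.int64(267)), (152, np.int64(267)), (160, np.int64(267)), (168, np.int64(267)), (176, np.int64(267)), (184, np.int64(266)), (192, np.int64(266)), (200, np.int64(266))]
yaw -14.87035473663573
tool x yaw -14.662720605052291
```

{"method": "step_arm", "body": {"commands": [[[-0.06,-0.025,0.1,0,-0.3],[-0.06,-0.025,0.25,0,-0.3],[-0.06,-0.025,0.3,0,-0.3],[-0.06,-0.025,0.3,0,-0.3]]]}}

```text
clock: 2.15
tool_pos: [0.628, 0.2511, 0.1633]
eef_rot: [0.128, 0.992, -0.0, -0.0]
ft_force: [0.7, -0.1, 0.5]
gripper_width: 0.0308
gripper_force: 0.0
```

```bash
python3 - <<'E'
from h import *
np.set_printoptions(precision=4,suppress=True)
s=bot.get_state();im=bot.capture("wrist");W=cam("wrist",s);print(s["clock"],s["tool_pos"])
m=mask(im,(20,100,80),(34,255,255));m[280:]=0
for z in(.132,):
  for b in blobs(m): print(b,pl(W,*b[1],z))
E
```

```text
2.15 [0.628  0.2511 0.1633]
(np.int32(992), array([255.7, 225.5]), array([248, 190,  16,  70], dtype=int32)) [0.6226 0.2532 0.132 ]
```

{"method": "step_arm", "body": {"commands": [[[0,0,0.1,0,-0.3],[0,0,0.16,0,-0.3],[0,0,0.16,0,-0.3],[0,0,0.16,0,-1],[0,0,0.16,0,-1],[0,0,0.16,0,-1],[0,0,0.16,0,-1],[0,0,0.16,0,-1]]], "grip_force": 40}}

```text
clock: 3.2
tool_pos: [0.629, 0.2506, 0.1157]
eef_rot: [0.128, 0.992, 0.0, 0.001]
ft_force: [0.4, 0.9, 6.4]
gripper_width: 0.0099
gripper_force: 40.0
```

{"method": "step_arm", "body": {"commands": [[[0,0,-0.05,0,-1],[0,0,-0.12,0,-1],[0,0,-0.22,0,-1],[0,0,-0.34,0,-1],[0,0,-0.44,0,-1],[0,0,-0.5,0,-1],[0,0,-0.5,0,-1],[0,0,-0.5,0,-1]]]}}

```text
clock: 4.2
tool_pos: [0.6283, 0.2502, 0.2637]
eef_rot: [0.129, 0.992, -0.0, -0.001]
ft_force: [-0.8, 0.9, -1.6]
gripper_width: 0.0099
gripper_force: 40.0
```

{"method": "step_arm", "body": {"commands": [[[0.08,0,0,0.25,-1],[0.16,0,0,0.5,-1],[0.24,0,0,0.75,-1],[0.3,0,0,1,-1],[0.3,0,0,1,-1]]]}}

```text
clock: 4.82
tool_pos: [0.5407, 0.2735, 0.2643]
eef_rot: [0.38, 0.925, -0.0, -0.001]
ft_force: [0.3, 0.2, -0.4]
gripper_width: 0.0096
gripper_force: 40.0
```

{"method": "step_arm", "body": {"commands": [[[0,0,0,0.3,-1],[0,0,0,0.6,-1],[0,0,0,0.9,-1],[0,0,0,1,-1]]]}}

```text
clock: 5.32
tool_pos: [0.5422, 0.2728, 0.2639]
eef_rot: [0.607, 0.795, -0.001, -0.0]
ft_force: [0.0, -0.2, -0.8]
gripper_width: 0.0099
gripper_force: 40.0
```

{"method": "step_arm", "body": {"commands": [[[0,0,0,0.3,-1],[0,0,0,0.6,-1],[0,0,0,0.9,-1],[0,0,0,1,-1]]]}}

```text
clock: 5.82
tool_pos: [0.5422, 0.2728, 0.2639]
eef_rot: [0.792, 0.61, -0.001, -0.0]
ft_force: [-1.2, 1.1, -0.4]
gripper_width: 0.0096
gripper_force: 40.0
```

{"method": "step_arm", "body": {"commands": [[[0,0,0,0.3,-1],[0,0,0,0.6,-1],[0,0,0,0.9,-1],[0,0,0,1,-1]]]}}

```text
clock: 6.32
tool_pos: [0.5422, 0.2728, 0.2639]
eef_rot: [0.923, 0.384, -0.001, 0.0]
ft_force: [-0.5, -0.3, -1.0]
gripper_width: 0.0097
gripper_force: 40.0
```

{"method": "step_arm", "body": {"commands": [[[0,0,0,0.3,-1],[0,0,0,0.6,-1],[0,0,0,0.9,-1],[0,0,0,1,-1]]]}}

```text
clock: 6.82
tool_pos: [0.5422, 0.2728, 0.2639]
eef_rot: [0.991, 0.132, -0.001, 0.0]
ft_force: [0.6, 0.7, -1.0]
gripper_width: 0.0098
gripper_force: 40.0
```

{"method": "step_arm", "body": {"commands": [[[0,0,0,0.3,-1],[0,0,0,0.6,-1],[0,0,0,0.9,-1],[0,0,0,1,-1],[0,0,0,1,-1],[0,0,0,1,-1]]]}}

```text
clock: 7.58
tool_pos: [0.5419, 0.2731, 0.2643]
eef_rot: [0.992, -0.127, -0.0, 0.0]
ft_force: [-0.4, 0.3, -0.9]
gripper_width: 0.0099
gripper_force: 40.0
```

```bash
python3 - <<'E'
from h import *
np.set_printoptions(precision=4,suppress=True)
s=bot.get_state();im=bot.capture("wrist");W=cam("wrist",s);print(s["clock"],s["tool_pos"],s["eef_rot"],s["joint_positions"])
t=Ro.from_quat(s["eef_rot"]).as_matrix();print(t, np.degrees(np.arctan2(t[1,0],t[0,0])))
np.save("pics/w2.npy",im);a=np.hstack([im,bot.capture("scene")])
cv2.imwrite("pics/w2.png",cv2.resize(a[:,:,::-1],(800,300),interpolation=cv2.INTER_AREA))
E
```

```text
7.575 [0.5419 0.2731 0.2643] [ 0.9918 -0.1275 -0.0003  0.0001] [0.274  0.4901 1.211  0.     1.441  2.1004]
[[ 0.9675 -0.2529 -0.0005]
 [-0.2529 -0.9675 -0.0001]
 [-0.0005  0.0003 -1.    ]] -14.647024587570892
```

View pics/w2.png

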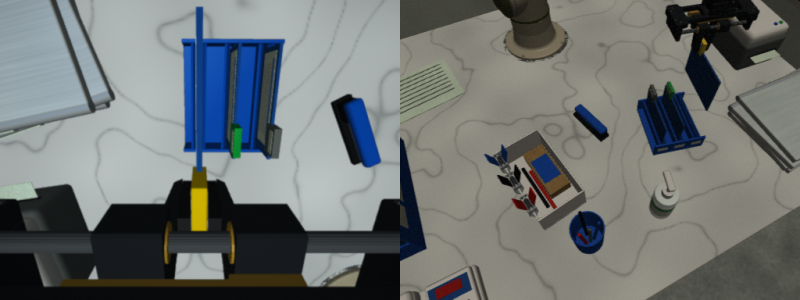

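```bash
python3 - <<'E'
from h import *
np.set_printoptions(precision=4,suppress=True)
s=bot.get_state();W=cam("wrist",s);im=np.load("pics/w2.npy")
m=mask(im,(100,130,50),(128,255,255));m[:,:215]=0
R=Ro.from_quat(s["eef_rot"]).as_matrix()
L=[]
for v in range(56,190,12):
    c=np.where(m[v])[0]; p=pl(W,c[0]-.0,v,.047); L.append(R.T@(p-s["tool_pos"])); 
L=np.array(L);f=np.polyfit(L[:,0],L[:,1],1);print("left edge tool y at tool x=.045, slope deg",np.polyval(f,.045),np.degrees(np.arctan(f[0])),L[:,1])
# right edge
Rr=[]
for v in range(56,150,12):
    c=np.where(m[v,:400])[0]; Rr.append((R.T@(pl(W,c[-1]+1,v,.047)-s["tool_pos"]))[1])
print("right",Rr)
# board edge centre at far, z of edge
ze=s["tool_pos"][2]+.005-.012
for v in (12,20,30,45):
    c=np.where(m[v])[0]; print(v,c[:3],c[-3:],[ (R.T@(pl(W,x,v,ze)-s["tool_pos"]))[:2] for x in (c[0],c[-1]+1)])
# far/near rack walls
c=m[:,300];r=np.where(m[:,300])[0];print(r[0],r[-1],R.T@(pl(W,300,r[0],.047)-s["tool_pos"]))
c=np.where(m[:,270])[0];print(c,)
for u in(242,270): 
    c=np.where(m[:215,u])[0];print(u,c[-1],R.T@(pl(W,u,c[-1]+1,.047)-s["tool_pos"]),R.T@(pl(W,u,c[0],.047)-s["tool_pos"]))
E
```

```text
left edge tool y at tool x=.045, slope deg -0.022618413089348813 0.49757033154327057 [-0.0223 -0.0226 -0.0217 -0.022  -0.0223 -0.0226 -0.0229 -0.022  -0.0223
 -0.0226 -0.0229 -0.0246]
right [np.float64(0.12332605956046527), np.float64(0.12257950041497762), np.float64(0.12298168298553686), np.float64(0.1222112773756719), np.float64(0.12261919375882688), np.float64(0.12303798254395888), np.float64(0.12223712432138754), np.float64(0.12266214746494415)]
12 [251 252 253] [257 258 259] [array([ 0.116 , -0.0018]), array([0.116 , 0.0021])]
20 [251 252 253] [257 258 259] [array([ 0.113 , -0.0018]), array([0.113 , 0.0022])]
30 [251 252 253] [256 257 258] [array([ 0.1091, -0.0018]), array([0.1091, 0.0017])]
45 [251 252 253] [256 257 258] [array([ 0.1032, -0.0018]), array([0.1032, 0.0018])]
50 158 [0.1306 0.0513 0.2175]
[ 50  51  52  53  54  55  58  59  60  61  62  63  64  65  66  67  68  69
  70  71  72  73  74  75  76  77  78  79  80  81  82  83  84  85  86  87
  88  89  90  91  92  93  94  95  96  97  98  99 100 101 102 103 104 105
 106 107 108 109 110 111 112 113 114 115 116 117 118 119 120 121 122 123
 124 125 126 127 128 129 130 131 132 133 134 135 136 137 138 139 140 141
 142 143 144 145 146 147 148 149 150 151 152 153 154 155 156 157 158 159
 160 161 162 163 164 165 166 167 168 169 170 171 172 173 174 175 176 177
 178 179 180 181 182 183 184 185 186 187 188 189 190 191 192 193 194]
242 193 [-0.0421 -0.0168  0.2175] [ 0.1306 -0.0143  0.2175]
270 194 [-0.0435  0.0204  0.2176] [0.1306 0.0174 0.2175]
```

{"method": "step_arm", "body": {"commands": [[[0,0,0.1,0,-1],[0,0,0.2,0,-1],[0,0,0.3,0,-1],[0,0,0.35,0,-1],[0,0,0.38,0,-1],[0,0,0.4,0,-1],[0,0,0.42,0,-1],[0,0,0.43,0,-1],[0,0,0.43,0,-1]]], "grip_force": 30}}

```text
clock: 8.8
tool_pos: [0.5416, 0.2735, 0.1357]
eef_rot: [0.992, -0.128, 0.0, -0.0]
ft_force: [-0.5, 1.3, -1.6]
gripper_width: 0.0098
gripper_force: 30.0
```

{"method": "step_arm", "body": {"commands": [[[0,0,0.015,0,-1],[0,0,0.03,0,-1],[0,0,0.045,0,-1],[0,0,0.06,0,-1],[0,0,0.066,0,-1],[0,0,0.066,0,-1]]]}}

```text
clock: 9.55
tool_pos: [0.5415, 0.2734, 0.1158]
eef_rot: [0.992, -0.128, -0.0, -0.0]
ft_force: [1.5, 2.7, -1.0]
gripper_width: 0.0097
gripper_force: 30.1
```

{"method": "step_arm", "body": {"commands": [[[0,0,0.005,0,-1],[0,0,0.005,0,-1],[0,0,0.005,0,-0.4],[0,0,0.005,0,-0.4],[0,0,0.005,0,-0.4],[0,0,-0.06,0,-0.4],[0,0,-0.2,0,-0.4],[0,0,-0.36,0,-0.4],[0,0,-0.5,0,-0.4],[0,0,-0.5,0,-0.4]]]}}

```text
clock: 10.8
tool_pos: [0.5424, 0.2734, 0.2691]
eef_rot: [0.992, -0.128, 0.003, -0.001]
ft_force: [-0.7, 0.5, 0.0]
gripper_width: 0.0265
gripper_force: 0.0
```

```bash
python3 - <<'E'
from h import *
np.set_printoptions(precision=4,suppress=True)
s=bot.get_state();im=bot.capture("wrist");W=cam("wrist",s);print(s["clock"],s["tool_pos"],s["eef_rot"])
R=Ro.from_quat(s["eef_rot"]).as_matrix()
m=mask(im,(20,100,80),(34,255,255))
for b in blobs(m,100): p=pl(W,*b[1],.132);print(b,p,R.T@(p-s["tool_pos"]))
np.save("pics/w3.npy",im);a=np.hstack([im,bot.capture("scene")])
t=bot.capture("top");np.save("pics/top3.npy",t)
cv2.imwrite("pics/w3.png",cv2.resize(a[:,:,::-1],(800,300),interpolation=cv2.INTER_AREA))
# clip
T=cam("top");S=cam("scene")
K=np.load("pics/top0.npy")
cv2.imwrite("pics/clip0.png",np.hstack([cv2.resize(K[155:275,280:380,::-1],None,fx=4,fy=4,interpolation=cv2.INTER_CUBIC),cv2.resize(np.load("pics/scene0.npy")[180:300,100:200,::-1],None,fx=4,fy=4,interpolation=cv2.INTER_CUBIC)]))
E
```

```text
10.8 [0.5424 0.2734 0.2691] [ 0.9917 -0.1285  0.0028 -0.0011]
(np.int32(405), array([255.4, 182.2]), array([251, 160,  10,  44], dtype=int32)) [0.542  0.2732 0.132 ] [-0.001   0.0007  0.137 ]
(np.int32(162), array([181.9, 316.3]), array([179, 292,   7,  45], dtype=int32)) [0.4023 0.401  0.132 ] [-0.1687 -0.0872  0.1364]
(np.int32(191), array([327.5, 316.2]), array([324, 292,   7,  46], dtype=int32)) [0.3582 0.2323 0.132 ] [-0.1683  0.0871  0.1359]
```

View pics/w3.png

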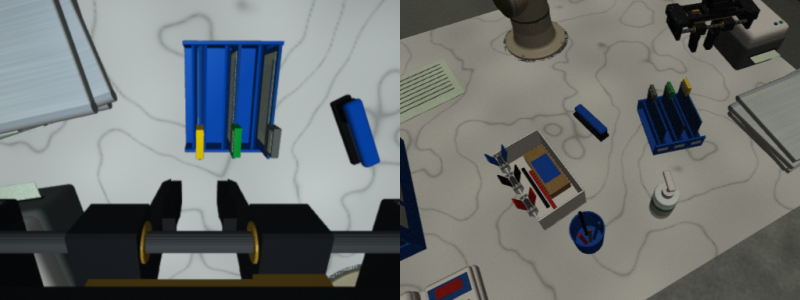

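View pics/clip0.png

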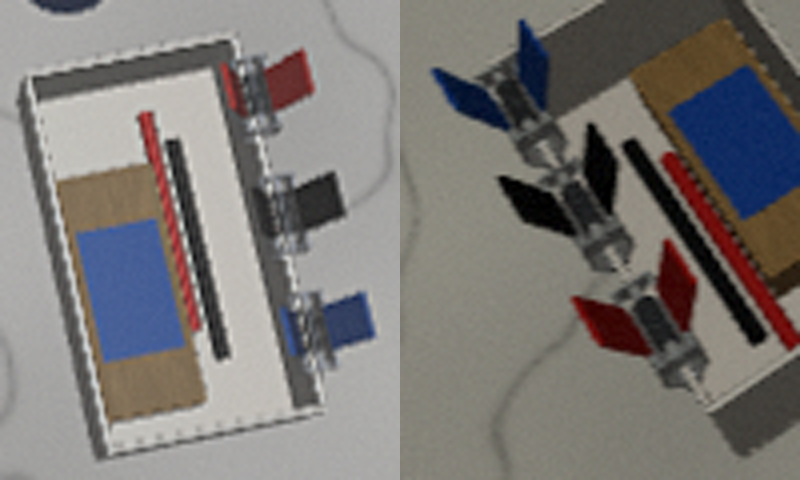

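Seated view: yellow tab at wrist px (255,182), now at the same end as the green and grey tabs. The clip crops show the red clip nearest the far corner, with its pin at top px about (345.5,178). Moving to it.

{"method": "step_arm", "body": {"commands": [[[0.08,0.16,0,0,0.4],[0.16,0.32,0,0,0.6],[0.24,0.48,0,0,0.6],[0.33,0.65,0,0,0.6],[0.4,0.79,0,0,0.6],[0.4,0.79,0,0,0.6]]]}}

```text
clock: 11.7
tool_pos: [0.5972, 0.0107, 0.264]
eef_rot: [0.991, -0.131, -0.002, 0.0]
ft_force: [0.3, 1.0, 0.0]
gripper_width: 0.0703
gripper_force: 0.0
```

{"method": "step_arm", "body": {"commands": [[[0.08,0.16,0,-0.2,0.6],[0.16,0.32,0,-0.4,0.6],[0.24,0.48,0,-0.6,0.6],[0.33,0.65,0,-0.75,0.6],[0.4,0.79,0.04,-0.75,0.6],[0.4,0.79,0.06,-0.75,0.6],[0.4,0.79,0.06,-0.75,0.6]]]}}

```text
clock: 12.58
tool_pos: [0.6529, -0.2446, 0.2467]
eef_rot: [0.998, 0.068, -0.001, -0.001]
ft_force: [0.7, 0.6, 0.5]
gripper_width: 0.0704
gripper_force: 0.0
```

```bash
python3 - <<'E'
from h import *
np.set_printoptions(precision=4,suppress=True)
T=cam("top");print("pin by top",pl(T,345.5,178,.1))
s=bot.get_state();im=bot.capture("wrist");W=cam("wrist",s);print(s["clock"],s["tool_pos"],s["eef_rot"],s["gripper_width"])
R=Ro.from_quat(s["eef_rot"]).as_matrix()
for b in blobs(mask(im,(0,110,50),(8,255,255)),60): p=pl(W,*b[1],.12);print(b,p,R.T@(p-s["tool_pos"]))
np.save("pics/w4.npy",im);cv2.imwrite("pics/w4.png",cv2.resize(im[:,:,::-1],(800,600)))
E
```

```text
pin by top [ 0.6512 -0.253   0.1   ]
12.575 [ 0.6529 -0.2446  0.2467] [ 0.9977  0.0681 -0.001  -0.0009] 0.0704282187528175
(np.int32(74), array([187.8,  20.6]), array([184,  16,   9,  11], dtype=int32)) [ 0.7834 -0.171   0.12  ] [ 0.1395 -0.055   0.1265]
(np.int32(812), array([461.8, 126.5]), array([438, 115,  50,  24], dtype=int32)) [ 0.7328 -0.4224  0.12  ] [0.0553 0.1873 0.1262]
(np.int32(665), array([221.4, 196. ]), array([216, 149,  12,  95], dtype=int32)) [ 0.6362 -0.2128  0.12  ] [-0.0119 -0.0335  0.1267]
(np.int32(509), array([240.9, 188.3]), array([232, 171,  20,  37], dtype=int32)) [ 0.6468 -0.2309  0.12  ] [-0.0039 -0.0142  0.1267]
(np.int32(502), array([276.2, 187.6]), array([266, 171,  20,  36], dtype=int32)) [ 0.6522 -0.2649  0.12  ] [-0.0032  0.0203  0.1266]
```

View pics/w4.png

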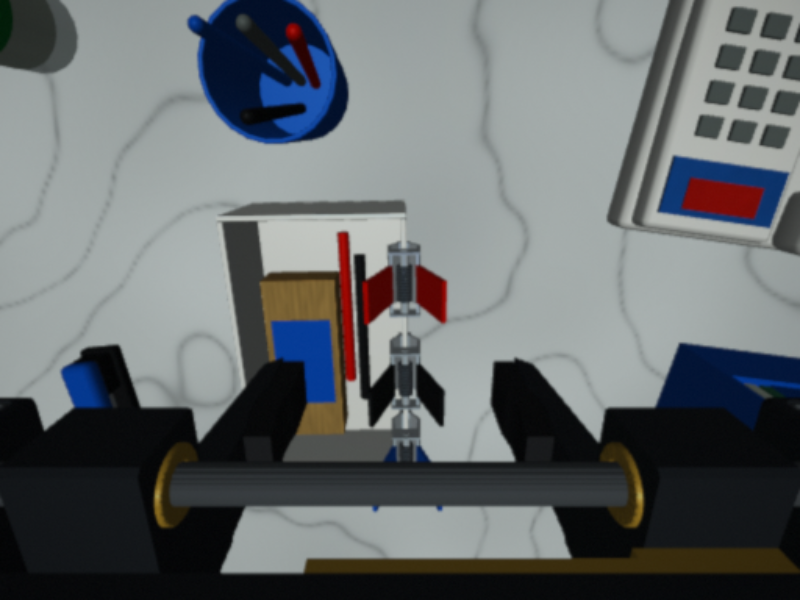

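The red clip's body is at about (404,280) in the 800-px wrist view, its handles at (377,294) and (432,293). It is square to the tool and about 3.5 mm to the +y side.

{"method": "step_arm", "body": {"commands": [[[-0.007,0.012,0.1,0,0.6],[-0.007,0.012,0.2,0,0.6],[-0.007,0.012,0.3,0,0.6],[-0.007,0.012,0.38,0,0.6],[-0.007,0.012,0.42,0,0.6],[-0.007,0.012,0.42,0,0.6],[-0.007,0.012,0.42,0,0.6]]], "grip_force": 30}}

```text
clock: 13.5
tool_pos: [0.6518, -0.25, 0.1234]
eef_rot: [0.998, 0.068, 0.001, 0.001]
ft_force: [1.3, 0.1, 0.6]
gripper_width: 0.0706
gripper_force: 0.0
```

```bash
python3 - <<'E'
from h import *
np.set_printoptions(precision=4,suppress=True)
s=bot.get_state();im=bot.capture("wrist");W=cam("wrist",s);print(s["clock"],s["tool_pos"],s["ft_force"])
R=Ro.from_quat(s["eef_rot"]).as_matrix()
for b in blobs(mask(im,(0,110,50),(8,255,255)),60): p=pl(W,*b[1],.12);print(b,R.T@(p-s["tool_pos"]))
cv2.imwrite("pics/w5.png",im[:,:,::-1])
E
```

```text
13.5 [ 0.6518 -0.25    0.1234] [1.2705 0.1172 0.6085]
(np.int32(2719), array([212.9, 243.4]), array([192, 171,  48, 125], dtype=int32)) [ 0.0052 -0.0237  0.0034]
(np.int32(1665), array([283.1, 255.1]), array([265, 218,  37,  78], dtype=int32)) [-0.0022  0.015   0.0034]
```

View pics/w5.png

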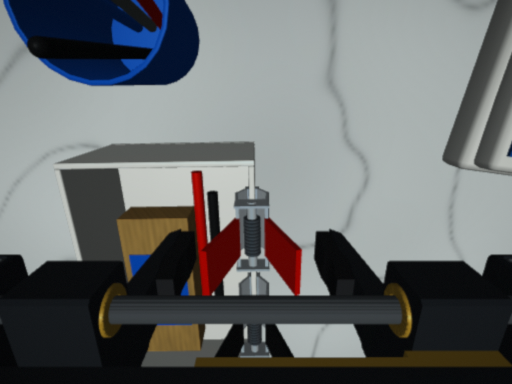

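Handles at x 202 to 300 px, spring at (252,237): centred to about 1.5 mm. Squeezing now.

{"method": "step_arm", "body": {"commands": [[[-0.003,-0.005,0.01,0,0.6],[-0.003,-0.005,0.01,0,0.0],[-0.003,-0.005,0.01,0,-0.5],[-0.003,-0.005,0.01,0,-1],[-0.003,-0.005,0.01,0,-1],[-0.003,-0.005,0.01,0,-1],[-0.003,-0.005,0.01,0,-1],[-0.003,-0.005,0.01,0,-1]]]}}

```text
clock: 14.55
tool_pos: [0.6502, -0.2487, 0.1189]
eef_rot: [0.998, 0.067, -0.0, -0.0]
ft_force: [0.1, 0.1, -0.6]
gripper_width: 0.0175
gripper_force: 30.0
```

{"method": "step_arm", "body": {"commands": [[[0,0,-0.04,0,-1],[0,0,-0.1,0,-1],[0,0,-0.2,0,-1],[0,0,-0.3,0,-1],[0,0,-0.4,0,-1],[0,0,-0.48,0,-1],[0,0,-0.48,0,-1],[0,0,-0.48,0,-1],[0,0,-0.48,0,-1]]]}}

```text
clock: 15.68
tool_pos: [0.6499, -0.2486, 0.2618]
eef_rot: [0.998, 0.067, -0.001, -0.001]
ft_force: [0.8, -0.9, -0.4]
gripper_width: 0.0177
gripper_force: 30.0
```

{"method": "step_arm", "body": {"commands": [[[0,-0.1,0,0,-1],[0,-0.25,0,0,-1],[0,-0.4,0,0,-1],[0,-0.55,0,0,-1],[0.02,-0.7,0,0,-1],[0.04,-0.8,0,0,-1],[0.046,-0.84,0,0,-1],[0.046,-0.84,0,0,-1]]]}}

```text
clock: 16.68
tool_pos: [0.6299, 0.0028, 0.2625]
eef_rot: [0.998, 0.068, -0.0, 0.0]
ft_force: [0.2, -0.6, -0.9]
gripper_width: 0.018
gripper_force: 30.0
```

{"method": "step_arm", "body": {"commands": [[[0,-0.1,0,0.12,-1],[0,-0.25,0,0.25,-1],[0,-0.4,0,0.4,-1],[0,-0.55,0,0.55,-1],[0.02,-0.7,0,0.7,-1],[0.04,-0.8,0,0.75,-1],[0.046,-0.84,0,0.75,-1],[0.046,-0.84,0,0.75,-1],[0.046,-0.84,0,0.75,-1]]]}}

```text
clock: 17.8
tool_pos: [0.61, 0.2529, 0.2629]
eef_rot: [0.992, -0.129, 0.0, 0.0]
ft_force: [0.3, -0.2, -1.1]
gripper_width: 0.0179
gripper_force: 30.0
```

```bash
python3 - <<'E'
from h import *
np.set_printoptions(precision=4,suppress=True)
s=bot.get_state();im=bot.capture("wrist");W=cam("wrist",s);print(s["clock"],s["tool_pos"],s["eef_rot"],s["gripper_width"],s["gripper_force"])
R=Ro.from_quat(s["eef_rot"]).as_matrix()
for b in blobs(mask(im,(20,100,80),(34,255,255)),60): p=pl(W,*b[1],.132);print(b,p,R.T@(p-s["tool_pos"]))
np.save("pics/w6.npy",im);np.save("pics/s6.npy",bot.capture("scene"));np.save("pics/t6.npy",bot.capture("top"))
cv2.imwrite("pics/w6.png",np.vstack([cv2.resize(im[:,:,::-1],(800,600))[:380],cv2.resize(np.load("pics/s6.npy")[50:210,270:470,::-1],(275,220)).repeat(1,0) if 0 else cv2.hconcat([cv2.resize(np.load("pics/s6.npy")[60:200,280:460,::-1],(283,220)),cv2.resize(np.load("pics/t6.npy")[160:290,90:250,::-1],(271,220)),np.zeros((220,246,3),np.uint8)])]))
E
```

```text
17.8 [0.61   0.2529 0.2629] [ 0.9916 -0.1291  0.      0.0002] 0.017853832634184733 29.99952418729663
(np.int32(158), array([197.2, 316.3]), array([195, 292,   6,  45], dtype=int32)) [0.4692 0.3599 0.132 ] [-0.1636 -0.0675  0.1309]
(np.int32(174), array([312. , 316.3]), array([309, 292,   7,  46], dtype=int32)) [0.4345 0.2298 0.132 ] [-0.1638  0.0672  0.131 ]
```

View pics/w6.png

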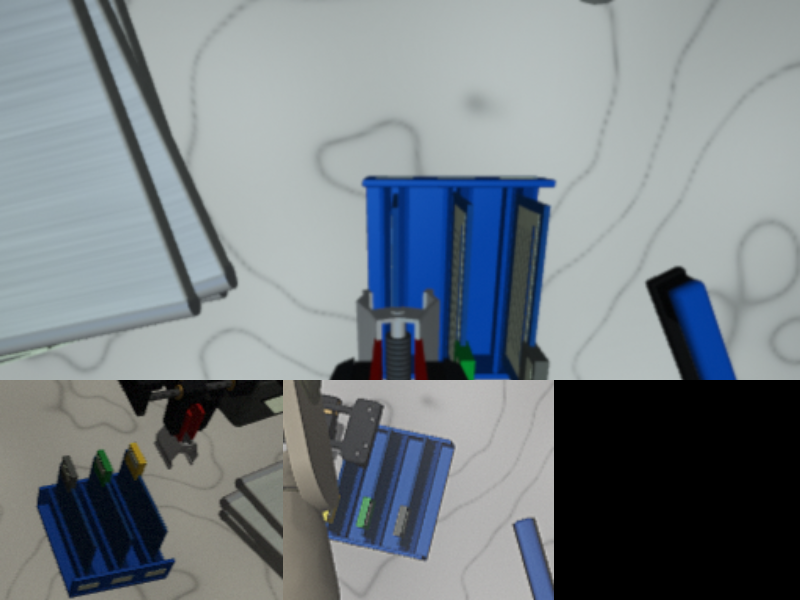

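Wrist view: clip symmetric about column 398 (of 800), fully open and upright; board top edge at column 396 on rows 190–280, about 2 mm to the left. Correcting by that amount and lowering.

{"method": "step_arm", "body": {"commands": [[[0,-0.007,0.06,0,-1],[0,-0.007,0.14,0,-1],[0,-0.007,0.2,0,-1],[0,-0.007,0.22,0,-1],[0,-0.007,0.22,0,-1]]]}}

```text
clock: 18.58
tool_pos: [0.6103, 0.2562, 0.1972]
eef_rot: [0.992, -0.129, 0.0, -0.0]
ft_force: [0.6, 0.3, -0.2]
gripper_width: 0.0182
gripper_force: 30.0
```

```bash
python3 - <<'E'
from h import *
np.set_printoptions(precision=4,suppress=True)
s=bot.get_state();im=bot.capture("wrist");W=cam("wrist",s);print(s["clock"],s["tool_pos"],s["eef_rot"])
np.save("pics/w7.npy",im);sc=bot.capture("scene")
print("proj edge mid/far",[proj(W,p) for p in((.6097,.2553,.108),(.658,.2425,.108))])
cv2.imwrite("pics/w7.png",cv2.hconcat([cv2.resize(im[60:300,150:400,::-1],(500,480),interpolation=cv2.INTER_CUBIC),cv2.resize(sc[60:220,330:430,::-1],(300,480),interpolation=cv2.INTER_CUBIC)]))
E
```

```text
18.575 [0.6103 0.2562 0.1972] [ 0.9917 -0.1286  0.0001 -0.    ]
proj edge mid/far [array([256.0203, 198.1836]), array([256.184 , 138.7034])]
```

View pics/w7.png

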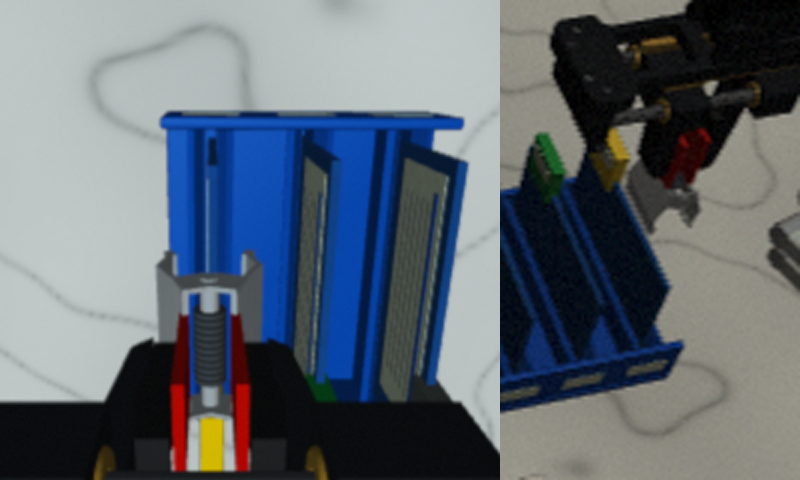

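Board edge at crop column 213 and clip centre at 210 agree to within 1 mm. Lowering the last part.

{"method": "step_arm", "body": {"commands": [[[0,0,0.03,0,-1],[0,0,0.06,0,-1],[0,0,0.09,0,-1],[0,0,0.12,0,-1],[0,0,0.145,0,-1],[0,0,0.155,0,-1],[0,0,0.155,0,-1],[0,0,0.155,0,-1],[0,0,0.155,0,-1]]]}}

```text
clock: 19.8
tool_pos: [0.6103, 0.2564, 0.1507]
eef_rot: [0.992, -0.128, 0.0, -0.0]
ft_force: [-0.1, -0.6, -1.3]
gripper_width: 0.0181
gripper_force: 30.0
```

```bash
python3 - <<'E'
from h import *
s=bot.get_state();im=bot.capture("wrist");sc=bot.capture("scene");print(s["clock"],s["tool_pos"],s["ft_force"],s["gripper_width"])
S=cam("scene")
for n,p in(("edge far end",(.658,.2425,.108)),("edge mid",(.6097,.2553,.108)),("mouth est",(.6097,.2553,.092))): print(n,(proj(S,p)-[330,60])*[3,3]+[500,0])
cv2.imwrite("pics/w8.png",cv2.hconcat([cv2.resize(im[60:300,150:400,::-1],(500,480),interpolation=cv2.INTER_CUBIC),cv2.resize(sc[60:220,330:430,::-1],(300,480),interpolation=cv2.INTER_CUBIC)]))
E
```

```text
19.8 [0.61030491 0.25644279 0.15071129] [-0.0882631  -0.56589982 -1.3255656 ] 0.018105041917631917
edge far end [663.21642402 291.53082787]
edge mid [636.29692432 236.37088903]
mouth est [630.61597439 250.22290147]
```

View pics/w8.png

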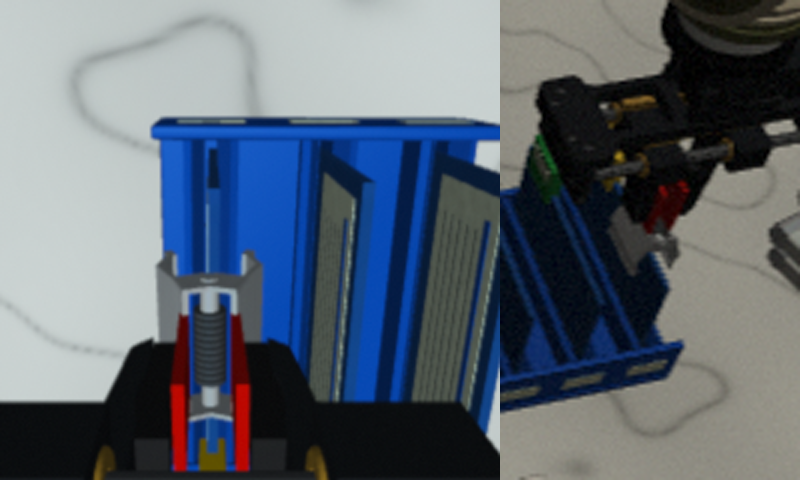

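```bash
python3 - <<'E'
from h import *
S=cam("scene");x=np.array([.967,-.256]);y=np.array([.256,.967]);c=np.array([.6103,.2564])
for z in(.082,.089,.096,.103):
    print(z,[((proj(S,[*(c+a*x-.014*y),z])-[330,60])*3+[500,0]).round() for a in(-.022,.022)])
E
```

```text
0.082 [array([600., 239.]), array([622., 286.])]
0.089 [array([602., 233.]), array([624., 280.])]
0.096 [array([605., 227.]), array([627., 274.])]
0.103 [array([607., 221.]), array([629., 268.])]
```

{"method": "step_arm", "body": {"commands": [[[0,0,0.01,0,-1],[0,0,0.01,0,-1],[0,0,0.01,0,-1],[0,0,0.01,0,-1],[0,0,0.01,0,-1],[0,0,0.01,0,-1]]]}}

```text
clock: 20.65
tool_pos: [0.6102, 0.2564, 0.1474]
eef_rot: [0.992, -0.128, 0.0, -0.0]
ft_force: [-0.3, -0.0, -1.6]
gripper_width: 0.0176
gripper_force: 30.0
```

```bash
python3 -c "
from station import bot
s=bot.get_state();print(s['tool_pos'],s['ft_force'],s['gripper_width']);print(bot.finish_job())"
```

```text
[0.61019931 0.25644492 0.1474469 ] [-0.32786346 -0.02269597 -1.55136212] 0.017560501660746533
the job is handed in; nothing more can be done
None
```

I handed the job in at about 21 s: the yellow-tabbed board is turned and back in its slot, and the red clip is held squeezed open over its free top edge, by my measurements roughly centred and about 11–18 mm down. The hand-in returned no verdict.

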